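# Put the open tin away in its corner

## Task

Put the open steel tin away: shut its lid and push the tin along the bench into the gap between the brush rack and the low ball box, until it stands square in the corner, hinge side flat against the front of the step shelf and one end up against the rack. Only push with the fingers, gently: the tin is not to be gripped, lifted or tipped, and everything else stays where it is.

Things in the scene. Friction and masses are not known exactly. Their poses are not given: they have to be found in the camera images.
- tin: Loose empty steel tin with hinged lid, about 0.3 kg, open. Outside 90 mm (own x) by 140 mm (own y), 62 mm high with the lid shut (body 50). Sides flat, upright, flush with the lid. Origin: centre of its underside; +x points to the hinge side (back), which starts within 0.4 rad of facing the step shelf. Sliding it takes 1 to 3 N, up to 5 N as it starts.
- tin_back (a point): Middle of the lower edge of the tin's back (hinge side), 45 mm from the tin's origin along its x; turns with the tin.
- tin_lid (a joint): Lid angle in rad: 0 shut, 1.57 upright, 1.85 leaning back on its stop. The hinge line is the tin's upper back edge (45 mm behind the origin, 50 mm up, along its y). Starts upright or leaning back (1.6 to 1.85), held by slight friction; pushed forward past about 1.35 it falls shut by its own weight, no catch.
- lid_edge (a point): Middle of the lid's free edge, on its outer (upper) face: 90 mm from the hinge line along the lid; the lid is 12 mm deep and as wide as the tin (140 mm).
- step_shelf: Fixed pine step shelf along the back of the bench, 160 mm deep (x), 960 mm long (y), 45 mm high, with bottles and other stock on it. Origin at the middle of the lower edge of its flat front face; x points into the shelf, y runs along the face; turned by up to 0.05 rad.
- rack: Fixed grey plastic slotted rack, three brushes upright in it; 80 mm deep (x), 200 mm long (y), 90 mm high (brush tops 210 mm above the bench). Against the shelf's front face and parallel to it, left or right of the gap. Origin: centre of its underside; its flat ends are 100 mm from it along y.
- ball_box: Fixed low open pine box with two dog balls, 80 mm deep (x), 140 mm long (y), 65 mm high (70 mm with the balls), against the shelf's front face on the other side of the gap from the rack; the gap is 280 to 380 mm wide. Origin at the centre of its underside.
- slicker: Bystander: loose square-headed wire brush standing in the rack, 56 mm wide, 173 mm long. Origin at the handle's lower end, z up the handle.
- bristle: Bystander: loose long-headed bristle brush standing in the rack, 34 mm wide, 198 mm long. Origin at the handle's lower end, z up the handle.
- pinbrush: Bystander: loose round-headed pin brush standing in the rack, 58 mm wide, 171 mm long. Origin at the handle's lower end, z up the handle.
- comb: Bystander: loose chrome comb lying flat, 190 mm (x) by 32 mm (y), 6 mm thick. Origin at the centre of its underside.
- toy: Bystander: loose hard-rubber dome toy with a press button on top, 76 mm across, 48 mm high. Origin at the centre of its underside.
- bottle: Bystander: loose plain white plastic bottle, 54 mm across, 150 mm high. Origin at the centre of its underside.
- bowl: Bystander: loose steel dog bowl, 170 mm across, 60 mm high. Origin at the centre of its underside.
Things that resemble listed ones, but are neither listed nor needed, are in the scene too. What is shaped like the ball_box but yellow is not meant.

How it is judged:
At the end, for the whole second after the job is handed in: The lid is shut (hinge below 0.06 rad) and the tin stands at rest on the bench in the gap between rack and ball box, square to the step shelf within 0.06 rad, its back within 6 mm of the shelf's front face and its end within 8 mm of the rack's end (value of joint tin_lid below 0.06 rad and x of tin_back in the frame of step_shelf between -0.006 and 0.004 m and angle between the x axis of tin and the x axis of step_shelf, either way round below 0.06 rad and y of tin in the frame of rack between -0.178 and 0.178 m and horizontal distance between tin and ball_box below 0.42 m and height (world z) of tin below 0.005 m and angle between tin's own z axis and vertical below 0.05 rad and linear speed of tin below 0.01 m/s); the robot touches nothing.
It fails at once if the tin is lifted off the bench or tipped (height (world z) of tin above 0.012 m or angle between tin's own z axis and vertical above 0.2 rad).
It fails at once if the tin is gripped or shoved hard (over 30 N between fingers and tin) (contact force between the fingers and tin above 30 N).
It fails at once if a brush is tipped or pulled from the rack (angle between any of slicker, bristle, pinbrush's own z axis and vertical above 0.3 rad or distance of any of slicker, bristle, pinbrush from where it was at the start of the episode above 0.03 m).
It fails at once if the comb, toy, bottle or bowl is moved (over 20 mm) (distance of any of comb, toy, bottle, bowl from where it was at the start of the episode above 0.02 m).
It also fails if it takes over 72 s, if anything falls off the work surface, if the arm or the gripper's body presses on something with over 40 N, if the wrist force passes 120 N, or if a joint passes its speed limit or range.

## Robot

A 7-joint arm with a two-finger parallel gripper is mounted at the origin on the work surface. World frame = base frame: x ahead of the robot, y to its left, z up, the work surface at z = 0. Lengths are in m, angles in rad, forces in N, time in s.
With the tool pointing down it reaches from about 0.4 to 0.85 m from the base axis. Payload 4.5 kg.
Tool frame: the origin (TCP) lies at the very end of the fingers, on their centre line; the grasp point (between the pads) lies r.grip_depth behind it (r.grip_depth is the distance from the TCP to the grasp point, in m); z points along the fingers, y is the line along which they close (so a half turn about z gives the same grasp; the last joint's range is limited). The gripper opens to 85 mm and grips with 20 to 120 N. Pads are 22 mm wide; open, the fingers measure 114 mm over their backs; the gripper's body (76 mm by 85 mm) begins 54 mm behind the grasp point. The pads swing forward as they close: fully open they stand 13 mm farther back than shut.
Start: joints at [-1.217, 0.689, -0.195, 1.565, 0.157, 0.902, -0.215], TCP at [0.196, 0.593, 0.208] pointing down, gripper open.
Joint ranges: [-3.01, 3.01], [-0.46, 2.08], [-1.47, 1.51], [0.13, 2.56], [-1, 4.14], [0.04, 2.09], [-2.66, 2.66]. Speed limits (rad/s): [2.57, 2.57, 3.14, 3.14, 3.14, 3.14, 3.14].

## Interface

Orientations are given as a rotation vector (axis times angle).
In Python, from plant import r gives the robot as it stands.
- The arm moves only by the tool move_arm, never from a script. Its argument "commands" is a list of rows, each a list of 5 numbers: the opening, from 0 (shut) to 1 (fully open), then the shift along the world's x, y, z in mm, then the turn about the world's z in degrees. A call has 1 to 20 rows; each row shifts and turns the commanded pose from where the row before left it; what a row does not reach is not made up. A row lasts 1/12 s, in which the tool goes at most 41.7 mm and 7.16 degrees, less where a joint would pass 70% of its speed; a pose out of reach is approached as far as the arm can. A call with a gripper value outside its range is refused whole. The fingers move at their own pace and stop on an object; the grip force is fixed at half the most. Time passes only in rows, so rows that do not move let the fingers close. It gives the time, the measured TCP pose, the force, the opening and the grip force at its end, in the units of the state.
- r.state(): the state, without advancing time (a new reading comes with each control period).
- r.snapshot(name): name is "scene" or "top" or "wrist"; returns the picture (480x640x3 uint8, blue, green, red); there is no depth.
- r.camera_model(name): a dict with "camera_matrix" (3x3 intrinsics, pixels), "extrinsics" (4x4, takes a point from camera to world coordinates). Camera axes: x right, y down, z forward; pixel columns grow to the right and rows downward; lengths in m; the calibration is good to about 2 mm. A picture is of the moment at which its call begins: read the wrist's pose just before it. camera_model takes no time and is no camera call; for the wrist camera it gives the pose at the moment of the call.
- r.close_job(): hands the job in; it is judged then, once.
Trained networks look in the newest picture that a camera, given by its name, has taken for a name from the list of things; names that differ only in an ending like _2 or _b are one class to them, and where a whole thing is asked for, a point or a joint stands for the part that bears it (a point fixed in the world has none). Each returns a list of dicts, best first, with "p" (0 to 1); they miss things now and then, are a little off and sometimes report something else, mostly with a low value. They report only what shows in the picture. A call takes as long as a camera call. They do not tell look-alikes from the thing itself.
- r.find_in(label, camera): "extent" ([left, top, right, bottom] in pixels, round what is visible of it).
- r.cut_out(label, camera): "region" (480x640 bool, what is visible of it) and "extent" ([left, top, right, bottom] in pixels, round what is visible of it).
- r.mark_of(label, camera): "uv" ([column, row] in pixels: a listed point, or the origin of a listed thing).
The state is a dict: "time": time; "q": joint angles; "dq": joint speeds; "effort": joint torques, N m; "tcp_pos": TCP position; "eef_rot": TCP orientation; "force": force on the tool from outside, world axes, zero at the start; "moment": the same for the moment, N m; "grip_width": finger opening in m; "finger_force": force on a finger pad.
Only numpy, scipy, OpenCV 4.12 (cv2) and the standard library are available. Lean on these libraries where they do the work, as an engineer would, in place of code of your own. Each camera call takes 0.05 s, during which the arm holds its last target. There are 200 camera calls.

## Working session

There is one attempt and no reset: what is moved stays moved. The work goes in short steps, Python scripts to look and compute and a tool call to move; the robot and the scene stay as the last step left them, time stands still between calls to the robot, and variables do not carry over. Pictures are saved under pics/ and viewed, at most 10 in all, crops included, and the job is handed in when it is done.

Besides the shell and the picture viewer there is one more tool, called after ">>>" in YAML: its name, and indented under it one key for each argument. move_arm: Moves the arm, as the interface text tells. Its arguments: {"type":"object","properties":{"commands":{"type":"array","items":{"type":"array","items":{"type":"number"}}}},"required":["commands"]}

```bash
mkdir -p pics; ls; cat > h.py <<'E'
import numpy as np, cv2
from plant import r
def ray(cam,uv):
    m=r.camera_model(cam); K=np.array(m["camera_matrix"]);T=np.array(m["extrinsics"])
    d=T[:3,:3]@np.linalg.solve(K,[uv[0],uv[1],1.]); return T[:3,3],d
def at(cam,uv,z):
    o,d=ray(cam,uv); return (o+d*(z-o[2])/d[2]).round(4)
def proj(cam,p):
    m=r.camera_model(cam); K=np.array(m["camera_matrix"]);T=np.linalg.inv(np.array(m["extrinsics"]))
    c=K@(T[:3,:3]@np.array(p)+T[:3,3]); return (c[:2]/c[2]).round(1)
def two(c1,u1,c2,u2):
    o1,d1=ray(c1,u1);o2,d2=ray(c2,u2)
    s=np.linalg.lstsq(np.c_[d1,-d2],o2-o1,rcond=None)[0]
    a=o1+s[0]*d1;b=o2+s[1]*d2; return ((a+b)/2).round(4),np.linalg.norm(a-b).round(4)
E
python3 - <<'E'
from h import *
s=r.state(); print({k:np.round(v,3) for k,v in s.items()})
for c in("scene","top"):
    im=r.snapshot(c); cv2.imwrite(f"pics/{c}0.png",im)
    for l in("tin","tin_back","lid_edge","rack","ball_box","step_shelf","bowl","toy","comb","bottle"):
        print(c,l,[(np.round(x["uv"],1).tolist(),round(x["p"],2),at(c,x["uv"],0)[:2].tolist()) for x in r.mark_of(l,c)[:3]])
E
```

```text
pics
{'time': np.float64(0.0), 'q': array([-1.217,  0.69 , -0.195,  1.566,  0.157,  0.902, -0.215]), 'dq': array([ 0.   , -0.   ,  0.002,  0.001,  0.002,  0.001,  0.   ]), 'effort': array([ 1.0000e-03, -5.3961e+01, -1.2660e+00, -1.5854e+01,  9.0000e-03,
        1.0000e-02, -0.0000e+00]), 'tcp_pos': array([0.196, 0.593, 0.207]), 'eef_rot': array([-5.000e-01, -3.101e+00,  3.000e-03]), 'force': array([ 0.389,  1.079, -0.144]), 'moment': array([-0.026, -0.007, -0.024]), 'finger_force': np.float64(0.0), 'grip_width': np.float64(0.086)}
scene tin [([302.5, 252.1], 0.97, [0.5018, -0.0444])]
scene tin_back [([300.4, 264.2], 0.91, [0.5495, -0.0331])]
scene lid_edge [([300.3, 240.6], 0.65, [0.4581, -0.068]), ([393.3, 321.8], 0.41, [0.6646, 0.27])]
scene rack [([391.0, 325.0], 0.63, [0.6763, 0.2665])]
scene ball_box [([215.1, 277.9], 0.87, [0.6737, -0.2464]), ([194.8, 204.0], 0.87, [0.404, -0.4659]), ([286.3, 204.6], 0.78, [0.3137, -0.1725])]
scene step_shelf [([285.9, 311.1], 0.56, [0.7195, -0.0101]), ([302.4, 261.3], 0.27, [0.5369, -0.0315])]
scene bowl [([506.5, 288.4], 0.76, [0.4586, 0.5425
[... 301 characters left out ...]
388, -0.0274]), ([233.7, 183.7], 0.43, [0.6772, 0.2671])]
top lid_edge [([335.3, 210.4], 0.78, [0.5996, -0.0152])]
top rack [([232.4, 183.2], 0.82, [0.6786, 0.2708]), ([232.1, 184.1], 0.28, [0.6761, 0.2716])]
top ball_box [([394.4, 313.0], 0.92, [0.3164, -0.1717]), ([503.5, 283.2], 0.62, [0.3943, -0.4728])]
top step_shelf [([329.9, 170.0], 0.81, [0.7146, -0.0016]), ([417.5, 186.8], 0.32, [0.665, -0.246])]
top bowl [([131.8, 259.6], 0.86, [0.4673, 0.5423])]
top toy [([436.0, 251.5], 0.63, [0.4829, -0.291])]
top comb [([220.5, 330.1], 0.81, [0.2753, 0.2978])]
top bottle [([214.2, 255.8], 0.85, [0.4759, 0.318]), ([339.5, 231.0], 0.69, [0.5418, -0.026]), ([256.3, 182.1], 0.58, [0.6813, 0.2042])]
```

View pics/scene0.png

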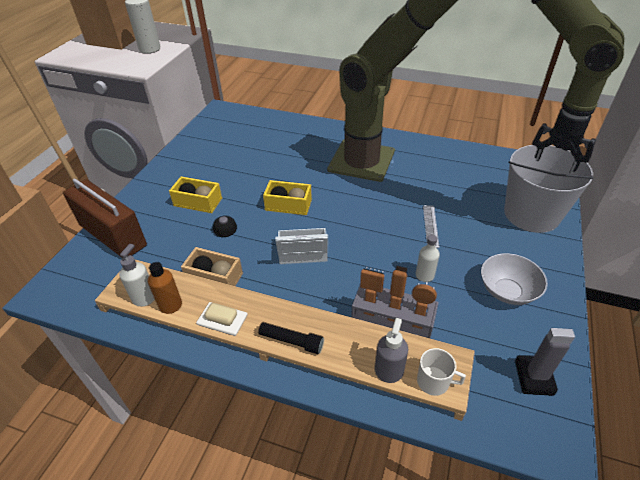

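View pics/top0.png

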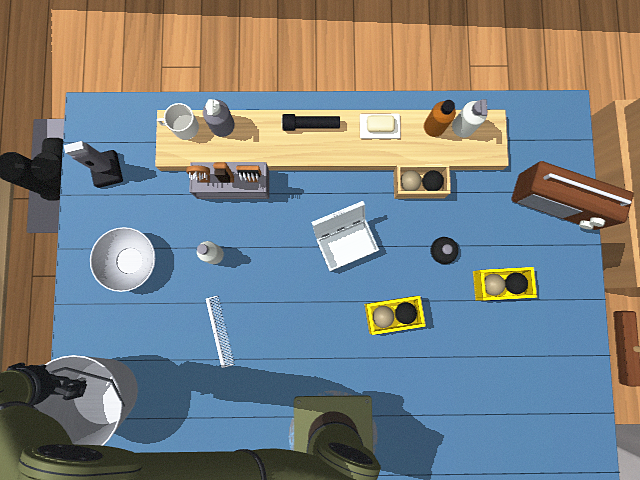

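The scene view shows the open tin at about (302,246), lid towards the shelf. In the top view the rack is at (229,180), the tin at (347,238), the pine ball box at (423,182) and the shelf front at row ~168. The gap lies between columns 268 and 395.

```bash
python3 - <<'E'
from h import *
print("lid",two("scene",(300.3,240.6),"top",(335.3,210.4)))
print("grip_depth",r.grip_depth)
im=cv2.imread("pics/top0.png")
c=cv2.resize(im[145:275,255:405],None,fx=5,fy=4.6,interpolation=cv2.INTER_CUBIC); cv2.imwrite("pics/crop.png",c)
# shelf/blue boundary per column: red-blue crossing
d=im[:,:,2].astype(float)-im[:,:,0]
pts=[]
for u in list(range(290,315))+list(range(345,390)):
    col=d[150:185,u]; i=np.where((col[:-1]>0)&(col[1:]<=0))[0]
    if len(i): i=i[0]; pts.append((u,150+i+col[i]/(col[i]-col[i+1])))
pts=np.array(pts); W=np.array([at("top",p,0) for p in pts]); W4=np.array([at("top",p,0.045) for p in pts])
for w in(W,W4):
    a,b=np.polyfit(w[:,1],w[:,0],1); print("shelf x=%.4f + %.4f*y"%(b,a), (w[:,0]-a*w[:,1]-b).std())
for l in("tin","rack"):
    o=r.cut_out(l,"top")[0]; m=o["region"].astype(np.uint8)
    print(l,o["extent"],cv2.minAreaRect(np.argwhere(m)[:,::-1].astype(np.float32)))
for u in((268,163),(268,195),(395,165)): print(u,at("top",u,0),at("top",u,.09),at("top",u,.045))
E
```

```text
lid (array([ 0.5771, -0.0123,  0.1299]), np.float64(0.0065))
grip_depth 0.0187
shelf x=0.7147 + 0.0033*y 0.00043097876738696934
shelf x=0.7027 + 0.0033*y 0.0004158523943568072
tin [311.7, 203.4, 378.4, 272.0] ((345.6992492675781, 235.53933715820312), (52.67583084106445, 58.736480712890625), 67.47943115234375)
rack [189.7, 160.8, 271.4, 203.9] ((228.0, 180.5), (37.0, 80.0), 90.0)
(268, 163) [0.7358 0.1718 0.    ] [0.7104 0.1636 0.09  ] [0.7231 0.1677 0.045 ]
(268, 195) [0.6444 0.1715 0.    ] [0.6251 0.1633 0.09  ] [0.6348 0.1674 0.045 ]
(395, 165) [ 0.7279 -0.1847  0.    ] [ 0.703  -0.1693  0.09  ] [ 0.7155 -0.177   0.045 ]
```

View pics/crop.png

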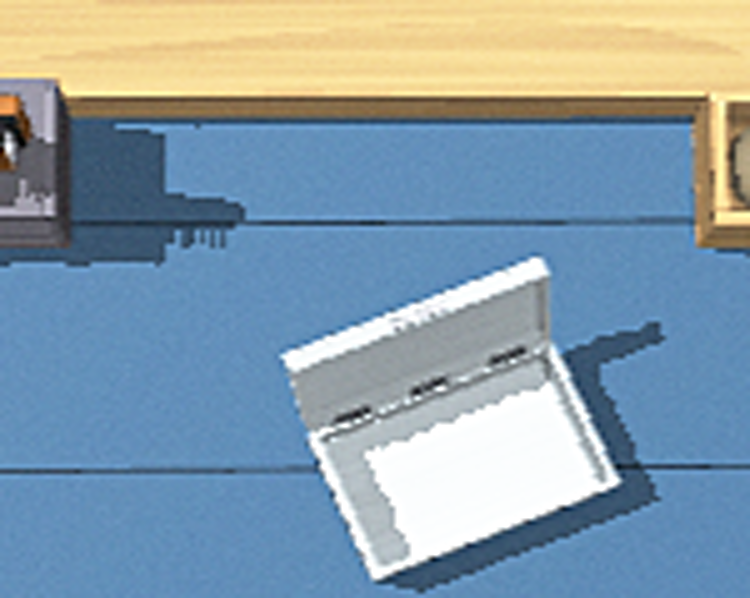

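The enlarged crop shows the tin's front corners at top-view pixels (330,271) and (379,250), so its yaw is about +0.39 rad. The shelf's foot line is at x≈0.715 and the rack end at y≈0.17. I'm now moving behind the lid.

>>> move_arm:
  commands:
    - [0, 0, 0, 40, 0]
    - [0, 0, 0, 40, 0]
    - [0, 23, -33, 0, 2.3]
    - [0, 23, -33, 0, 2.3]
    - [0, 23, -33, 0, 2.3]
    - [0, 23, -33, 0, 2.3]
    - [0, 23, -33, 0, 2.3]
    - [0, 23, -33, 0, 2.3]
    - [0, 23, -33, 0, 2.3]
    - [0, 23, -33, 0, 2.3]
    - [0, 23, -33, 0, 2.3]
    - [0, 23, -33, 0, 2.3]
    - [0, 23, -33, 0, 2.3]
    - [0, 23, -33, 0, 2.3]
    - [0, 23, -33, 0, 2.3]
    - [0, 23, -33, 0, 2.3]
    - [0, 23, -33, 0, 2.3]
    - [0, 23, -33, 0, 2.3]
    - [0, 0, 0, 0, 0]
    - [0, 0, 0, 0, 0]

```text
time: 2.87
tcp_pos: [0.5656, 0.0619, 0.2873]
eef_rot: [0.494, -3.102, 0.001]
force: [-0.3, 1.2, -0.8]
grip_width: 0.0005
finger_force: 0.0
```

>>> move_arm:
  commands:
    - [0, 25, -31, 0, 2]
    - [0, 24, -31, 0, 2]
    - [0, 0, 0, 0, 0]
    - [0, 0, 0, 0, 0]

```text
time: 3.2
tcp_pos: [0.6139, 0.002, 0.2873]
eef_rot: [0.607, -3.082, 0.0]
force: [-0.7, 0.6, -0.3]
grip_width: 0.0001
finger_force: 0.0
```

```bash
python3 - <<'E'
from h import *
print(r.state()["tcp_pos"].round(4))
im=r.snapshot("wrist"); cv2.imwrite("pics/w1.png",im)
for l in("tin_back","lid_edge","tin"):
    print(l,[(np.round(x["uv"],1).tolist(),round(x["p"],2),at("wrist",x["uv"],0)[:2].tolist(),at("wrist",x["uv"],.13)[:2].tolist()) for x in r.mark_of(l,"wrist")[:2]])
E
```

```text
[0.6139 0.002  0.2873]
tin_back [([317.7, 129.1], 0.84, [0.5428, -0.0246], [0.5434, -0.0242])]
lid_edge [([320.5, 165.2], 0.64, [0.5808, -0.0048], [0.5705, -0.01])]
tin [([321.9, 87.0], 0.89, [0.4978, -0.038], [0.5113, -0.0337])]
```

View pics/w1.png

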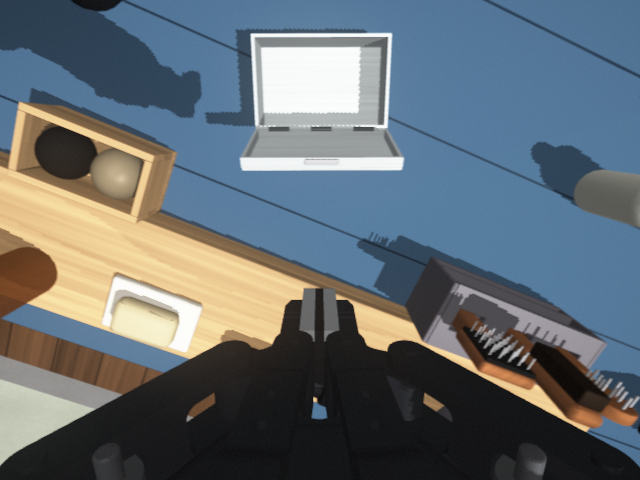

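The wrist view shows the tin at (321,100), aligned with the gripper. Its lid edge is at row 165 and there is free space behind it. I'll lower the fingers and push the lid forward.

>>> move_arm:
  commands:
    - [0, 0, 0, -40, 0]
    - [0, 0, 0, -40, 0]
    - [0, 0, 0, -40, 0]
    - [0, 0, 0, -40, 0]
    - [0, 0, 0, -7, 0]
    - [0, 0, 0, 0, 0]
    - [0, -9, -4, 0, 0]
    - [0, -9, -4, 0, 0]
    - [0, -6, -2, 0, 0]
    - [0, -6, -2, 0, 0]
    - [0, -6, -3, 0, 0]
    - [0, -6, -2, 0, 0]
    - [0, -6, -3, 0, 0]
    - [0, -6, -2, 0, 0]
    - [0, -6, -3, 0, 0]
    - [0, -6, -2, 0, 0]
    - [0, 0, 0, 0, 0]

```text
time: 4.82
tcp_pos: [0.5457, -0.0246, 0.1206]
eef_rot: [0.611, -3.079, 0.001]
force: [-0.3, -0.5, -0.1]
grip_width: 0.0002
finger_force: 0.0
```

```bash
python3 - <<'E'
from h import *
im=r.snapshot("top"); cv2.imwrite("pics/t2.png",cv2.resize(im[145:275,255:405],None,fx=5,fy=4.6))
for l in("tin_back","lid_edge","tin"):
    print(l,[(np.round(x["uv"],1).tolist(),round(x["p"],2),at("top",x["uv"],0)[:2].tolist(),at("top",x["uv"],.062)[:2].tolist()) for x in r.mark_of(l,"top")[:2]])
im=r.snapshot("scene")
for l in("tin_back","lid_edge","tin"):
    print(l,[(np.round(x["uv"],1).tolist(),round(x["p"],2),at("scene",x["uv"],0)[:2].tolist(),at("scene",x["uv"],.062)[:2].tolist()) for x in r.mark_of(l,"scene")[:2]])
E
```

```text
tin_back [([338.7, 228.4], 0.95, [0.5491, -0.0239], [0.5401, -0.0207])]
lid_edge []
tin [([344.9, 247.2], 0.67, [0.4968, -0.0403], [0.4902, -0.0363])]
tin_back [([299.3, 264.4], 0.63, [0.5512, -0.0358], [0.6027, -0.0127])]
lid_edge [([303.2, 238.9], 0.84, [0.4484, -0.0621], [0.5061, -0.0374]), ([395.1, 323.9], 0.44, [0.6697, 0.2759], [0.7139, 0.2801])]
tin [([285.8, 309.4], 0.53, [0.7144, -0.0124], [0.7559, 0.0092])]
```

View pics/t2.png

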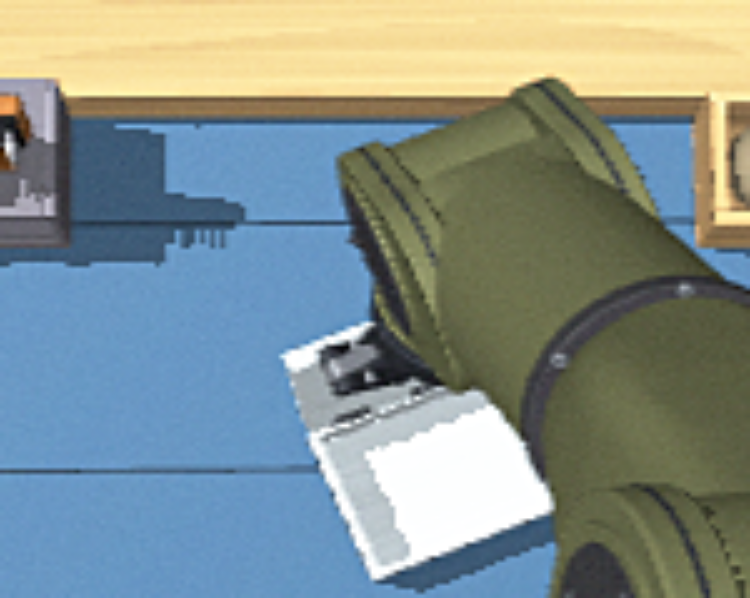

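```bash
python3 - <<'E'
from h import *
s=r.state();print(s["tcp_pos"],s["force"])
t=s["tcp_pos"]
print("tcp in top",proj("top",t),"scene",proj("scene",t),"wrist",proj("wrist",t))
print("lid back edge top", at("top",(338,210.8),.135))
im=r.snapshot("wrist"); im2=r.snapshot("scene")
cv2.imwrite("pics/ws.png",np.hstack([cv2.resize(im,(400,300)),cv2.resize(im2[190:310,230:390],(400,300))]))
E
```

```text
[ 0.54774766 -0.02346123  0.12076013] [ 0.52164786 -0.82712683  0.02350241]
tcp in top [340.9 222.1] scene [301.6 235. ] wrist [319.3 285.5]
lid back edge top [ 0.574  -0.0157  0.135 ]
```

View pics/ws.png

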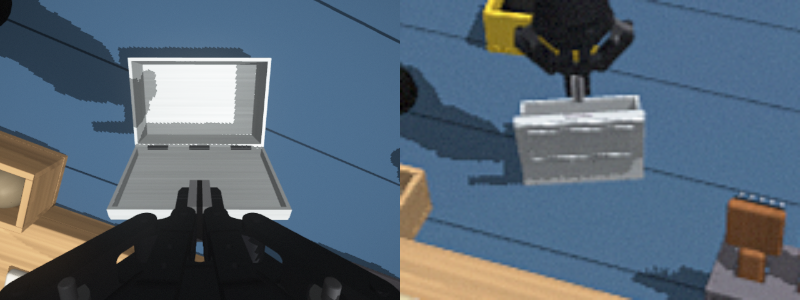

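The fingertips are on the inner side of the lid: in the wrist view they cover the lid's inside, and the lid hasn't moved. They must have passed over its edge while the descent lagged. I'll go up and back, descend lower, settle, and then push.

>>> move_arm:
  commands:
    - [0, 0, 0, 30, 0]
    - [0, 0, 0, 30, 0]
    - [0, 0, 0, 0, 0]
    - [0, 0, 0, 0, 0]
    - [0, 22, 8, 0, 0]
    - [0, 22, 8, 0, 0]
    - [0, 21, 9, 0, 0]
    - [0, 0, 0, 0, 0]
    - [0, 0, 0, -30, 0]
    - [0, 0, 0, -30, 0]
    - [0, 0, 0, -20, 0]
    - [0, 0, 0, 0, 0]
    - [0, 0, 0, 0, 0]
    - [0, 0, 0, 0, 0]

```text
time: 6.48
tcp_pos: [0.6129, 0.0014, 0.1015]
eef_rot: [-0.612, 3.08, 0.0]
force: [-0.1, 0.3, 0.3]
grip_width: 0.0003
finger_force: 0.0
```

```bash
python3 - <<'E'
from h import *
im=r.snapshot("wrist"); im2=r.snapshot("scene")
cv2.imwrite("pics/ws2.png",np.hstack([cv2.resize(im,(400,300)),cv2.resize(im2[190:310,230:390],(400,300))]))
E
```

```text
(no output)
```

View pics/ws2.png

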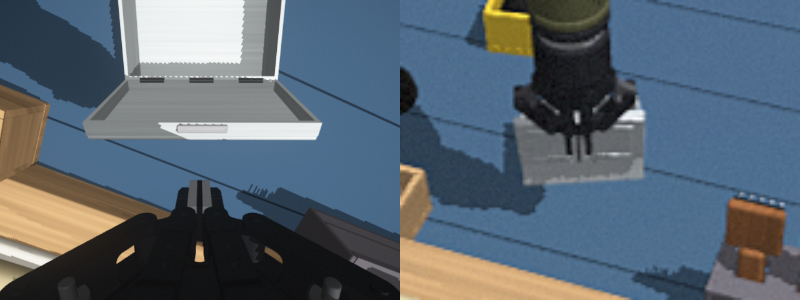

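The fingers are now behind the lid (wrist view: tips at (200,185), lid edge at row 130). I'll push forward.

>>> move_arm:
  commands:
    - [0, -6, -2, 0, 0]
    - [0, -6, -3, 0, 0]
    - [0, -6, -2, 0, 0]
    - [0, -6, -3, 0, 0]
    - [0, -5, -2, 0, 0]
    - [0, -5, -2, 0, 0]
    - [0, -5, -2, 0, 0]
    - [0, -5, -2, 0, 0]
    - [0, -5, -2, 0, 0]
    - [0, -5, -2, 0, 0]
    - [0, 0, 0, 0, 0]

```text
time: 7.5
tcp_pos: [0.5569, -0.0215, 0.1007]
eef_rot: [0.611, -3.079, 0.001]
force: [-0.6, -0.7, -0.8]
grip_width: 0.0
finger_force: 0.0
```

```bash
python3 - <<'E'
from h import *
im=r.snapshot("wrist"); im2=r.snapshot("scene")
cv2.imwrite("pics/ws3.png",np.hstack([cv2.resize(im,(400,300)),cv2.resize(im2[190:310,230:390],(400,300))]))
E
```

```text
(no output)
```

View pics/ws3.png

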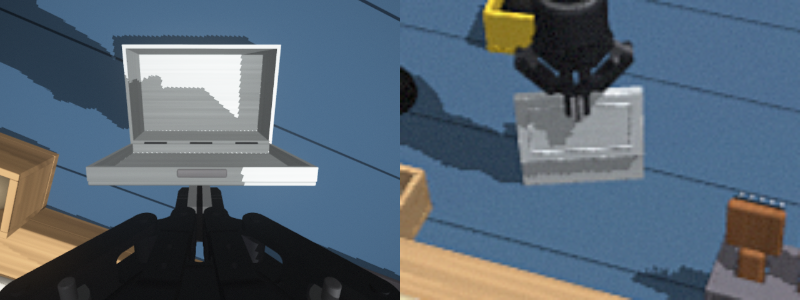

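The fingertips now bear on the lid's outside and it is coming upright. I'll continue.

>>> move_arm:
  commands:
    - [0, -5, -2, 0, 0]
    - [0, -5, -2, 0, 0]
    - [0, -5, -2, 0, 0]
    - [0, -5, -2, 0, 0]
    - [0, -5, -2, 0, 0]
    - [0, -5, -2, 0, 0]
    - [0, -5, -2, 0, 0]
    - [0, 0, 0, 0, 0]
    - [0, 0, 0, 0, 0]
    - [0, 0, 0, 0, 0]
    - [0, 0, 0, 40, 0]
    - [0, 0, 0, 40, 0]
    - [0, 0, 0, 40, 0]
    - [0, 30, 12, 0, 0]
    - [0, 30, 12, 0, 0]
    - [0, 0, 0, 0, 0]
    - [0, 0, 0, 0, 0]

```text
time: 9.02
tcp_pos: [0.5848, -0.0092, 0.2208]
eef_rot: [-0.614, 3.079, 0.002]
force: [0.2, -0.1, -0.6]
grip_width: -0.0004
finger_force: 0.0
```

```bash
python3 - <<'E'
from h import *
for c in("wrist","scene","top"):
  im=r.snapshot(c); cv2.imwrite(f"pics/{c}3.png",im)
  for l in("tin_back","lid_edge","tin"):
    print(c,l,[(np.round(x["uv"],1).tolist(),round(x["p"],2),at(c,x["uv"],0)[:2].tolist(),at(c,x["uv"],.062)[:2].tolist()) for x in r.mark_of(l,c)[:1]])
a=cv2.imread("pics/wrist3.png");b=cv2.imread("pics/scene3.png")
cv2.imwrite("pics/ws4.png",np.hstack([cv2.resize(a,(400,300)),cv2.resize(b[190:310,230:390],(400,300))]))
E
```

```text
wrist tin_back []
wrist lid_edge [([320.8, 48.3], 0.68, [0.4425, -0.0671], [0.4541, -0.0626])]
wrist tin [([321.2, 110.3], 0.83, [0.4944, -0.0452], [0.4976, -0.0443])]
scene tin_back [([300.0, 260.6], 0.63, [0.5365, -0.0392], [0.5888, -0.0159])]
scene lid_edge [([299.9, 231.7], 0.78, [0.4216, -0.0832], [0.4809, -0.0572])]
scene tin [([300.7, 251.9], 0.58, [0.5027, -0.0498], [0.5571, -0.0259])]
top tin_back []
top lid_edge [([352.7, 263.3], 0.96, [0.4522, -0.061], [0.4477, -0.056])]
top tin [([344.9, 247.0], 0.74, [0.4973, -0.0403], [0.4907, -0.0363])]
```

View pics/ws4.png

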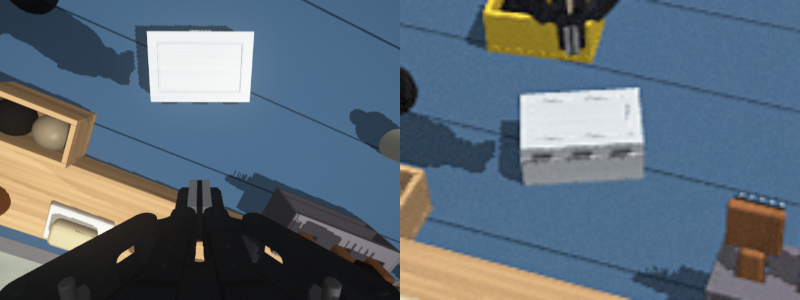

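The lid is shut: the tin shows closed in both views (wrist crop (200,67)), and it hasn't been displaced. Next I'll go to its front side with the fingers open.

>>> move_arm:
  commands:
    - [1, -32, -13, 0, 0]
    - [1, -31, -13, 0, 0]
    - [1, -31, -13, 0, 0]
    - [1, -31, -13, 0, 0]
    - [1, -32, -12, 0, 0]
    - [1, 0, 0, 0, 0]
    - [1, 0, 0, -35, 0]
    - [1, 0, 0, -35, 0]
    - [1, 0, 0, -35, 0]
    - [1, 0, 0, -35, 0]
    - [1, 0, 0, -35, 0]
    - [1, 0, 0, -33, 0]
    - [1, 0, 0, 0, 0]
    - [1, 0, 0, 0, 0]
    - [1, 0, 0, 0, 0]

```text
time: 10.87
tcp_pos: [0.4293, -0.0764, 0.0269]
eef_rot: [-0.611, 3.081, -0.006]
force: [-0.5, 0.6, -0.0]
grip_width: 0.0856
finger_force: 0.0
```

```bash
cat >> h.py <<'E'
def tin(c,z=.062):
    "lid top rectangle from the bright white region of a camera: centre, yaw of tin x (deg)"
    im=r.snapshot(c); o=r.cut_out("tin",c)
    if not o: print(c,"none"); return
    m=o[0]["region"]&(im.min(2)>170)
    p=np.array([at(c,(u,v),z)[:2] for v,u in np.argwhere(m)],np.float32)*1000
    (x,y),(w,h),a=cv2.minAreaRect(p)
    if w>h: a+=90
    a=(a+90)%180-90
    print(c,"p",round(o[0]["p"],2),"tin",round(x,1),round(y,1),"size",round(w,1),round(h,1),"yaw",round(a,2))
E
python3 - <<'E'
from h import *
print(r.state()["tcp_pos"].round(4),r.state()["force"].round(1))
for c in("top","wrist","scene"): tin(c)
E
```

```text
[ 0.4293 -0.0764  0.0269] [-0.5  0.6 -0. ]
top p 0.58 tin 496.9 -38.4 size 90.8 134.0 yaw 22.33
wrist none
scene p 0.84 tin 507.2 -41.8 size 107.9 137.2 yaw 22.4
```

>>> move_arm:
  commands:
    - [1, 0, 0, -9, 0]
    - [1, 3, 1, 0, 0]
    - [1, 3, 1, 0, 0]
    - [1, 3, 1, 0, 0]
    - [1, 3, 2, 0, 0]
    - [1, 3, 1, 0, 0]
    - [1, 3, 1, 0, 0]
    - [1, 3, 1, 0, 0]
    - [1, 3, 2, 0, 0]

```text
time: 11.92
tcp_pos: [0.4515, -0.0675, 0.0172]
eef_rot: [0.609, -3.077, 0.007]
force: [-4.0, -3.2, 3.7]
grip_width: 0.0853
finger_force: 2.4
```

>>> move_arm:
  commands:
    - [1, 3, 1, 0, 0]
    - [1, 3, 1, 0, 0]
    - [1, 3, 1, 0, 0]
    - [1, 3, 2, 0, 0]
    - [1, 3, 1, 0, 0]
    - [1, 3, 1, 0, 0]
    - [1, 3, 1, 0, 0]
    - [1, 3, 2, 0, 0]

```text
time: 12.58
tcp_pos: [0.4739, -0.058, 0.0171]
eef_rot: [0.608, -3.075, 0.008]
force: [-4.9, -1.9, 4.7]
grip_width: 0.0854
finger_force: 2.7
```

```bash
python3 - <<'E'
from h import *
print(r.state()["tcp_pos"].round(4),r.state()["force"].round(1))
for c in("top","scene"): tin(c)
E
```

```text
[ 0.4739 -0.058   0.0171] [-4.9 -1.9  4.7]
top p 0.73 tin 523.6 -29.2 size 85.4 138.0 yaw 22.62
scene p 0.95 tin 532.7 -30.0 size 107.9 139.0 yaw 22.68
```

>>> move_arm:
  commands:
    - [1, 4, 1, 0, 0]
    - [1, 4, 2, 0, 0]
    - [1, 4, 2, 0, 0]
    - [1, 4, 1, 0, 0]
    - [1, 4, 2, 0, 0]
    - [1, 4, 2, 0, 0]
    - [1, 4, 1, 0, 0]
    - [1, 4, 2, 0, 0]
    - [1, 4, 2, 0, 0]

```text
time: 13.53
tcp_pos: [0.5133, -0.0413, 0.0172]
eef_rot: [0.611, -3.08, 0.005]
force: [-1.4, -1.6, -0.0]
grip_width: 0.0856
finger_force: 1.3
```

>>> move_arm:
  commands:
    - [1, 4, 1, 0, -1.5]
    - [1, 4, 1, 0, -1.5]
    - [1, 4, 1, 0, -1.5]
    - [1, 4, 1, 0, -1.5]
    - [1, 4, 1, 0, -1.5]
    - [1, 4, 1, 0, -1.5]
    - [1, 4, 1, 0, -1.5]
    - [1, 4, 1, 0, -1.5]

```text
time: 14.2
tcp_pos: [0.5453, -0.0331, 0.0172]
eef_rot: [0.282, -3.127, 0.005]
force: [-1.3, 0.3, -0.8]
grip_width: 0.0855
finger_force: 0.9
```

```bash
python3 - <<'E'
from h import *
print(r.state()["tcp_pos"].round(4),r.state()["force"].round(1))
for c in("top","scene"): tin(c)
E
```

```text
[ 0.5453 -0.0331  0.0172] [-1.3  0.3 -0.8]
top p 0.8 tin 596.4 19.8 size 79.1 68.3 yaw -79.87
scene p 0.86 tin 606.7 -16.3 size 105.6 144.6 yaw 10.81
```

>>> move_arm:
  commands:
    - [1, 4, 0, 0, -1.5]
    - [1, 4, 0, 0, -1.5]
    - [1, 4, 0, 0, -1.5]
    - [1, 4, 0, 0, -1.5]
    - [1, 4, 0, 0, -1.5]
    - [1, 4, 0, 0, -1.5]
    - [1, 4, 0, 0, -1.5]
    - [1, 4, 0, 0, 0]
    - [1, 4, 0, 0, 0]
    - [1, 4, 0, 0, 0]
    - [1, 4, 0, 0, 0]
    - [1, 4, 0, 0, 0]
    - [1, 0, 0, 0, 0]

```text
time: 15.48
tcp_pos: [0.5946, -0.0337, 0.0172]
eef_rot: [0.002, 3.141, -0.005]
force: [-0.1, -1.0, -0.3]
grip_width: 0.0855
finger_force: 0.3
```

```bash
python3 - <<'E'
from h import *
print(r.state()["tcp_pos"].round(4),r.state()["force"].round(1))
for c in("top","scene"): tin(c)
E
```

```text
[ 0.5946 -0.0337  0.0172] [-0.1 -1.  -0.3]
top p 0.83 tin 657.4 19.6 size 42.6 70.8 yaw 89.58
scene p 0.67 tin 656.2 -26.0 size 148.0 102.7 yaw -0.4
```

>>> move_arm:
  commands:
    - [1, -10, 0, 0, 0]
    - [1, -20, 0, 0, 0]
    - [1, -20, 0, 10, 0]
    - [0.4, 0, 0, 40, 0]
    - [0.4, 0, 0, 40, 0]
    - [0.4, 0, -30, 40, 7]
    - [0.4, 0, -30, 40, 7]
    - [0.4, 0, -30, 0, 7]
    - [0.4, 0, -20, 0, 7]
    - [0.4, 0, 0, 0, 7]
    - [0.4, 0, 0, 0, 7]
    - [0.4, 0, 0, 0, 7]
    - [0.4, 0, 0, 0, 7]
    - [0.4, 0, 0, 0, 7]
    - [0.4, 0, 0, 0, 7]
    - [0.4, 0, 0, 0, 7]
    - [0.4, 0, 0, 0, 7]
    - [0.4, 0, 0, 0, 6]
    - [0.4, 0, 0, 0, 0]
    - [0.4, 0, 0, 0, 0]

```text
time: 17.35
tcp_pos: [0.5432, -0.1335, 0.1739]
eef_rot: [-2.216, 2.225, -0.005]
force: [-1.1, -0.1, -0.1]
grip_width: 0.034
finger_force: 0.0
```

```bash
python3 - <<'E'
from h import *
s=r.state();print(s["tcp_pos"].round(4),s["eef_rot"].round(3),s["q"].round(2),s["grip_width"])
for c in("top","scene","wrist"):
  tin(c)
  for l in("tin","tin_back","lid_edge"):
    print(l,[(np.round(x["uv"],1).tolist(),at(c,x["uv"],0)[:2].tolist(),at(c,x["uv"],.062)[:2].tolist()) for x in r.mark_of(l,c)[:1]])
E
```

```text
[ 0.5432 -0.1335  0.1739] [-2.216  2.225 -0.005] [ 0.64  0.77 -0.85  1.79  0.72  0.92  2.61] 0.033987014248683695
top p 0.97 tin 646.3 -28.6 size 139.3 92.3 yaw -0.36
tin [([339.5, 193.4], [0.6476, -0.0275], [0.6342, -0.0241])]
tin_back []
lid_edge [([340.5, 203.5], [0.619, -0.0299], [0.6068, -0.0264])]
scene p 0.45 tin 650.0 -27.8 size 91.3 144.3 yaw 0.0
tin [([286.9, 287.7], [0.6439, -0.0376], [0.6897, -0.0144])]
tin_back [([280.3, 306.8], [0.7109, -0.0298], [0.7527, -0.0071])]
lid_edge [([294.6, 266.5], [0.5631, -0.046], [0.6138, -0.0222])]Traceback (most recent call last):
  File "<stdin>", line 4, in <module>
  File "h.py", line 20, in tin
    p=np.array([at(c,(u,v),z)[:2] for v,u in np.argwhere(m)],np.float32)*1000
                ~~^^^^^^^^^^^
  File "h.py", line 7, in at
    o,d=ray(cam,uv); return (o+d*(z-o[2])/d[2]).round(4)
        ~~~^^^^^^^^
  File "h.py", line 4, in ray
    m=r.camera_model(cam); K=np.array(m["camera_matrix"]);T=np.array(m["extrinsics"])
ValueError: time passes only in moves, steps and waits
```

>>> move_arm:
  commands:
    - [0.4, 10, 0, 0, -7]
    - [0.4, 10, 0, 0, -7]
    - [0.4, 10, 0, 0, -7]
    - [0.4, 10, 0, 0, -7]
    - [0.4, 10, 0, 0, -7]
    - [0.4, 10, 0, 0, -7]
    - [0.4, 10, 0, 0, -7]
    - [0.4, 10, 0, 0, -7]
    - [0.4, 10, 0, 0, -7]
    - [0.4, 5, 0, 0, -7]
    - [0.4, 5, 0, 0, -7]
    - [0.4, 5, 0, 0, -7]
    - [0.4, 0, 0, 0, -7]
    - [0.4, 0, 0, 0, -7]
    - [0.4, 0, 0, 0, -7]
    - [0.4, 0, 0, 0, -7]
    - [0.4, 0, 0, 0, -7]
    - [0.4, 0, 0, 0, -7]
    - [0.4, 0, 0, 0, -7]
    - [0.4, 0, 0, 0, -7]

```text
time: 19.62
tcp_pos: [0.6478, -0.133, 0.1738]
eef_rot: [-1.336, -2.84, 0.002]
force: [-0.3, -0.6, 0.1]
grip_width: 0.0339
finger_force: 0.0
```

>>> move_arm:
  commands:
    - [0.4, 0, 0, 0, -7]
    - [0.4, 0, 0, 0, -7]
    - [0.4, 0, 0, 0, -7]
    - [0.4, 0, 0, 0, -7]
    - [0.4, 0, 0, 0, -7]
    - [0.4, 0, 0, 0, -5]
    - [0.4, 0, 0, 0, 0]
    - [0.4, 0, 0, 0, 0]

```text
time: 20.28
tcp_pos: [0.6478, -0.133, 0.1737]
eef_rot: [-2.216, -2.221, 0.002]
force: [-0.6, 0.5, -0.1]
grip_width: 0.0339
finger_force: 0.0
```

```bash
python3 - <<'E'
from h import *
s=r.state();R=cv2.Rodrigues(s["eef_rot"])[0]
print(s["tcp_pos"].round(4),"tool y",R[:2,1].round(3),s["q"].round(2),s["grip_width"])
E
```

```text
[ 0.6478 -0.133   0.1737] tool y [1.    0.002] [ 0.13  0.78  0.02  1.48 -0.02  0.89  0.15] 0.03385297600131898
```

>>> move_arm:
  commands:
    - [0.4, 0, 0, -35, 0]
    - [0.4, 0, 0, -35, 0]
    - [0.4, 0, 0, -35, 0]
    - [0.4, 0, 0, -35, 0]
    - [0.4, 0, 0, -15, 0]
    - [0.4, 0, 0, 0, 0]
    - [0.4, 0, 0, 0, 0]
    - [0.4, 0, 5, 0, 0]
    - [0.4, 0, 5, 0, 0]
    - [0.4, 0, 4, 0, 0]
    - [0.4, 0, 3, 0, 0]
    - [0.4, 0, 3, 0, 0]
    - [0.4, 0, 3, 0, 0]
    - [0.4, 0, 3, 0, 0]
    - [0.4, 0, 3, 0, 0]
    - [0.4, 0, 3, 0, 0]

```text
time: 21.62
tcp_pos: [0.6482, -0.1035, 0.0194]
eef_rot: [-2.223, -2.218, 0.003]
force: [-0.9, -4.8, 3.3]
grip_width: 0.0344
finger_force: 2.4
```

>>> move_arm:
  commands:
    - [0.4, 0, 4, 0, 0]
    - [0.4, 0, 4, 0, 0]
    - [0.4, 0, 4, 0, 0]
    - [0.4, 0, 4, 0, 0]
    - [0.4, 0, 4, 0, 0]
    - [0.4, 0, 4, 0, 0]
    - [0.4, 0, 4, 0, 0]
    - [0.4, 0, 4, 0, 0]
    - [0.4, 0, 4, 0, 0]
    - [0.4, 0, 4, 0, 0]

```text
time: 22.45
tcp_pos: [0.6483, -0.0629, 0.0193]
eef_rot: [-2.223, -2.218, 0.002]
force: [0.2, -5.1, 4.2]
grip_width: 0.0342
finger_force: 2.6
```

```bash
python3 - <<'E'
s=open("h.py").read()
s=s.replace("    p=np.array([at(c,(u,v),z)[:2] for v,u in np.argwhere(m)],np.float32)*1000","""    k=r.camera_model(c); T=np.array(k["extrinsics"]); q=np.argwhere(m)[:,::-1]
    d=np.c_[q,np.ones(len(q))]@np.linalg.inv(k["camera_matrix"]).T@T[:3,:3].T
    p=((T[:3,3]+d*((z-T[2,3])/d[:,2:]))[:,:2]*1000).astype(np.float32)""")
open("h.py","w").write(s)
from h import *
print(r.state()["tcp_pos"].round(4),r.state()["force"].round(1))
for c in("top","scene"): tin(c)
E
```

```text
[ 0.6483 -0.0629  0.0193] [ 0.2 -5.1  4.2]
top p 0.73 tin 646.7 27.5 size 117.6 92.3 yaw -0.36
scene p 0.6 tin 656.2 21.5 size 146.3 103.2 yaw -0.13
```

>>> move_arm:
  commands:
    - [0.4, 0, 4, 0, 0]
    - [0.4, 0, 4, 0, 0]
    - [0.4, 0, 4, 0, 0]
    - [0.4, 0, 4, 0, 0]
    - [0.4, 0, 4, 0, 0]
    - [0.4, 0, 4, 0, 0]
    - [0.4, 0, 4, 0, 0]
    - [0.4, 0, 4, 0, 0]
    - [0.4, 0, 4, 0, 0]
    - [0.4, 0, 4, 0, 0]
    - [0.4, 0, 4, 0, 0]
    - [0.4, 0, 4, 0, 0]
    - [0.4, 0, 4, 0, 0]
    - [0.4, 0, 4, 0, 0]
    - [0.4, 0, 4, 0, 0]
    - [0.4, 0, 3, 0, 0]

```text
time: 23.98
tcp_pos: [0.6477, 0.002, 0.0189]
eef_rot: [-2.22, -2.218, 0.002]
force: [0.5, -4.5, 3.8]
grip_width: 0.034
finger_force: 2.7
```

```bash
python3 - <<'E'
from h import *
print(r.state()["tcp_pos"].round(4),r.state()["force"].round(1))
for c in("top","scene"): tin(c)
im=cv2.imread("pics/top3.png"); im=r.snapshot("top"); cv2.imwrite("pics/t5.png",cv2.resize(im[150:230,230:350],None,fx=6.5,fy=6.5,interpolation=cv2.INTER_CUBIC))
E
```

```text
[0.6477 0.002  0.0189] [ 0.5 -4.5  3.8]
top p 0.77 tin 647.1 97.9 size 108.8 92.2 yaw -0.36
scene p 0.6 tin 655.9 84.4 size 102.5 142.7 yaw 0.51
```

View pics/t5.png

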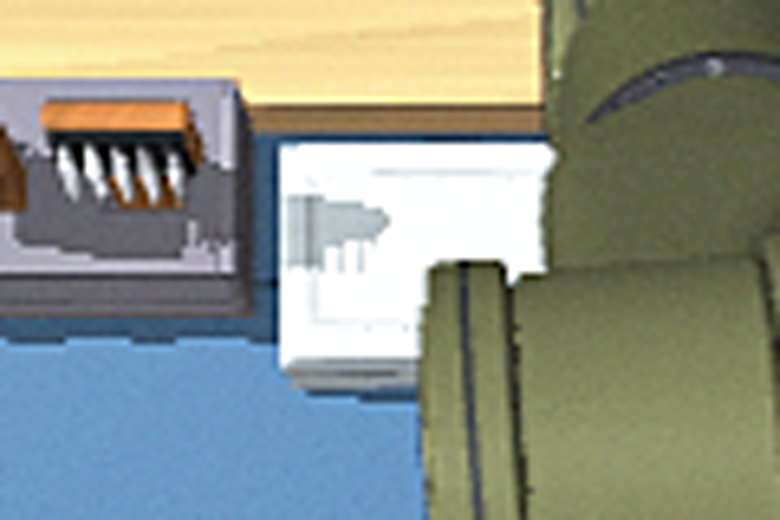

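The crop shows the tin square, with its left edge at column 280 and the rack's foot at 252, so about 15 mm remain to the rack and about 20 mm to the shelf.

>>> move_arm:
  commands:
    - [0.4, 0, 3, 0, 0]
    - [0.4, 0, 3, 0, 0]
    - [0.4, 0, 2, 0, 0]
    - [0.4, 0, 2, 0, 0]
    - [0.4, 0, 1, 0, 0]
    - [0.4, 0, 0, 0, 0]

```text
time: 24.73
tcp_pos: [0.6475, 0.0139, 0.0185]
eef_rot: [-2.218, -2.218, 0.001]
force: [0.9, -0.7, -0.2]
grip_width: 0.0341
finger_force: 0.4
```

>>> move_arm:
  commands:
    - [0.4, 0, 1, 0, 0]
    - [0.4, 0, 1, 0, 0]
    - [0.4, 0, 0, 0, 0]

```text
time: 24.98
tcp_pos: [0.6476, 0.0153, 0.0187]
eef_rot: [-2.219, -2.218, 0.001]
force: [-0.3, -0.1, -0.8]
grip_width: 0.0341
finger_force: 0.3
```

>>> move_arm:
  commands:
    - [0.4, 0, 1, 0, 0]
    - [0.4, 0, 0, 0, 0]

```text
time: 25.15
tcp_pos: [0.6477, 0.016, 0.0187]
eef_rot: [-2.219, -2.218, 0.001]
force: [-0.8, -1.3, -1.0]
grip_width: 0.0342
finger_force: 0.5
```

>>> move_arm:
  commands:
    - [0.4, 0, 1, 0, 0]
    - [0.4, 0, 0, 0, 0]

```text
time: 25.32
tcp_pos: [0.6479, 0.0169, 0.0188]
eef_rot: [-2.22, -2.218, 0.001]
force: [-0.9, -1.6, -1.0]
grip_width: 0.034
finger_force: 0.7
```

>>> move_arm:
  commands:
    - [0.4, 0, 1, 0, 0]
    - [0.4, 0, 0, 0, 0]

```text
time: 25.48
tcp_pos: [0.648, 0.0178, 0.0189]
eef_rot: [-2.22, -2.218, 0.001]
force: [-0.1, -1.4, -0.7]
grip_width: 0.0341
finger_force: 0.7
```

>>> move_arm:
  commands:
    - [0.4, 0, 1, 0, 0]
    - [0.4, 0, 0, 0, 0]

```text
time: 25.65
tcp_pos: [0.6478, 0.0183, 0.0189]
eef_rot: [-2.22, -2.218, 0.002]
force: [0.1, -1.7, -1.2]
grip_width: 0.0343
finger_force: 1.1
```

>>> move_arm:
  commands:
    - [0.4, 0, 1, 0, 0]
    - [0.4, 0, 0, 0, 0]

```text
time: 25.82
tcp_pos: [0.6477, 0.0183, 0.0189]
eef_rot: [-2.222, -2.218, 0.003]
force: [-1.0, -5.6, -0.6]
grip_width: 0.0343
finger_force: 2.2
```

>>> move_arm:
  commands:
    - [0.4, 0, 1, 0, 0]
    - [0.4, 0, 0, 0, 0]
    - [0.4, 0, 0, 0, 0]

```text
time: 26.07
tcp_pos: [0.6477, 0.0183, 0.0189]
eef_rot: [-2.223, -2.218, 0.005]
force: [0.1, -7.2, 0.1]
grip_width: 0.0342
finger_force: 3.0
```

The tin is against the rack: the TCP has stopped and the force is rising. Next I'll go around to the front for the final push to the shelf.

>>> move_arm:
  commands:
    - [0.4, 0, -10, 0, 0]
    - [0.4, 0, -20, 0, 0]
    - [0.4, 0, 0, 40, 0]
    - [0.4, 0, 0, 40, 0]
    - [0.4, 0, 0, 40, 0]
    - [0.8, -25, 0, 0, 7]
    - [0.8, -25, 0, 0, 7]
    - [0.8, -25, 0, 0, 7]
    - [0.8, -25, 0, 0, 7]
    - [0.8, 0, 20, 0, 7]
    - [0.8, 0, 20, 0, 7]
    - [0.8, 0, 20, 0, 7]
    - [0.8, 0, 20, 0, 7]
    - [0.8, 0, 20, 0, 7]
    - [0.8, 0, 0, 0, 7]
    - [0.8, 0, 0, 0, 7]
    - [0.8, 0, 0, 0, 7]
    - [0.8, 0, 0, 0, 6]
    - [0.8, 0, 0, 0, 0]
    - [0.8, 0, 0, 0, 0]

```text
time: 27.73
tcp_pos: [0.5481, 0.0914, 0.1391]
eef_rot: [-0.005, -3.14, 0.002]
force: [-0.6, 0.5, -0.5]
grip_width: 0.0687
finger_force: 0.0
```

```bash
python3 - <<'E'
from h import *
s=r.state();R=cv2.Rodrigues(s["eef_rot"])[0]
print(s["tcp_pos"].round(4),"tool y",R[:2,1].round(3),s["q"].round(2),s["grip_width"])
for c in("top","scene"): tin(c)
E
```

```text
[0.5481 0.0914 0.1391] tool y [0.003 1.   ] [-0.02  0.71 -0.38  1.84  0.4   0.67  0.93] 0.06874018968688665
top none
scene p 0.77 tin 655.7 95.3 size 134.7 103.3 yaw -0.4
```

>>> move_arm:
  commands:
    - [0.8, 0, 0, -35, 0]
    - [0.8, 0, 0, -35, 0]
    - [0.8, 0, 0, -35, 0]
    - [0.8, 0, 0, -15, 0]
    - [0.8, 0, 0, 0, 0]
    - [0.8, 9, 0, 0, 0]
    - [0.8, 9, 0, 0, 0]
    - [0.8, 9, 0, 0, 0]
    - [0.8, 6, 0, 0, 0]
    - [0.8, 4, 0, 0, 0]
    - [0.8, 3, 0, 0, 0]
    - [0.8, 3, 0, 0, 0]
    - [0.8, 3, 0, 0, 0]
    - [0.8, 3, 0, 0, 0]
    - [0.8, 3, 0, 0, 0]
    - [0.8, 3, 0, 0, 0]
    - [0.8, 3, 0, 0, 0]
    - [0.8, 2, 0, 0, 0]
    - [0.8, 0, 0, 0, 0]

```text
time: 29.52
tcp_pos: [0.6055, 0.0904, 0.0186]
eef_rot: [-0.0, -3.135, 0.007]
force: [-5.6, -0.7, 4.1]
grip_width: 0.0687
finger_force: 2.6
```

>>> move_arm:
  commands:
    - [0.8, 1, 0, 0, 0]
    - [0.8, 1, 0, 0, 0]
    - [0.8, 0, 0, 0, 0]

```text
time: 29.77
tcp_pos: [0.6073, 0.0904, 0.0186]
eef_rot: [-0.0, -3.135, 0.007]
force: [-5.3, -0.9, 3.9]
grip_width: 0.0686
finger_force: 2.8
```

>>> move_arm:
  commands:
    - [0.8, 1, 0, 0, 0]
    - [0.8, 1, 0, 0, 0]
    - [0.8, 0, 0, 0, 0]

```text
time: 30.02
tcp_pos: [0.6093, 0.0903, 0.0186]
eef_rot: [-0.0, -3.135, 0.007]
force: [-5.3, -0.5, 4.3]
grip_width: 0.0686
finger_force: 2.8
```

>>> move_arm:
  commands:
    - [0.8, 1, 0, 0, 0]
    - [0.8, 0, 0, 0, 0]

```text
time: 30.18
tcp_pos: [0.6102, 0.0903, 0.0186]
eef_rot: [-0.0, -3.135, 0.007]
force: [-5.6, 0.2, 4.3]
grip_width: 0.0683
finger_force: 2.9
```

>>> move_arm:
  commands:
    - [0.8, 1, 0, 0, 0]
    - [0.8, 1, 0, 0, 0]
    - [0.8, 0, 0, 0, 0]

```text
time: 30.43
tcp_pos: [0.6123, 0.0903, 0.0186]
eef_rot: [-0.0, -3.135, 0.007]
force: [-5.1, -0.7, 4.5]
grip_width: 0.0687
finger_force: 2.8
```

>>> move_arm:
  commands:
    - [0.8, 1, 0, 0, 0]
    - [0.8, 0, 0, 0, 0]

```text
time: 30.6
tcp_pos: [0.6132, 0.0903, 0.0186]
eef_rot: [-0.0, -3.135, 0.007]
force: [-5.6, -0.5, 3.9]
grip_width: 0.0685
finger_force: 2.8
```

>>> move_arm:
  commands:
    - [0.8, 1, 0, 0, 0]
    - [0.8, 0, 0, 0, 0]

```text
time: 30.77
tcp_pos: [0.6142, 0.0903, 0.0186]
eef_rot: [-0.0, -3.135, 0.007]
force: [-6.6, -0.3, 3.5]
grip_width: 0.0683
finger_force: 2.9
```

>>> move_arm:
  commands:
    - [0.8, 1, 0, 0, 0]
    - [0.8, 0, 0, 0, 0]

```text
time: 30.93
tcp_pos: [0.6147, 0.0904, 0.0186]
eef_rot: [-0.0, -3.134, 0.007]
force: [-6.6, 0.6, 5.2]
grip_width: 0.0682
finger_force: 3.3
```

>>> move_arm:
  commands:
    - [0.8, 1, 0, 0, 0]
    - [0.8, 0, 0, 0, 0]

```text
time: 31.1
tcp_pos: [0.6147, 0.0903, 0.0185]
eef_rot: [-0.0, -3.132, 0.008]
force: [-8.6, -1.5, 7.1]
grip_width: 0.0684
finger_force: 4.3
```

>>> move_arm:
  commands:
    - [0.8, 1, 0, 0, 0]
    - [0.8, 0, 0, 0, 0]
    - [0.8, 0, 0, 0, 0]

```text
time: 31.35
tcp_pos: [0.6146, 0.0903, 0.0184]
eef_rot: [0.0, -3.13, 0.008]
force: [-10.0, -1.0, 7.5]
grip_width: 0.0683
finger_force: 5.2
```

The tin is seated against the shelf: the TCP has stopped while the force rises. I'll back off and check.

>>> move_arm:
  commands:
    - [0.8, -5, 0, 0, 0]
    - [0.8, -15, 0, 0, 0]
    - [0.8, -30, 0, 0, 0]
    - [0.8, -40, 0, 30, 0]
    - [0.8, -40, 0, 40, 0]
    - [0.8, -40, -30, 40, 0]
    - [0.8, 0, -40, 40, 0]
    - [0.8, 0, -40, 0, 0]
    - [0.8, 0, -40, 0, 0]
    - [0.8, 0, -30, 0, 0]
    - [0.8, 0, 0, 0, 0]
    - [0.8, 0, 0, 0, 0]

```text
time: 32.35
tcp_pos: [0.4815, -0.0708, 0.1289]
eef_rot: [-0.009, -3.141, 0.006]
force: [-0.9, 1.8, 0.0]
grip_width: 0.0682
finger_force: 0.0
```

```bash
python3 - <<'E'
from h import *
for c in("top","scene"): tin(c)
im=r.snapshot("top"); cv2.imwrite("pics/t6.png",im)
g=im.min(2).astype(float)
# tin lid left edge (z .062) and rack foot along rows; lid back edge vs columns
for v in(183,187,191): print(v,im[v,262:278].min(1).tolist())
for u in(285,295,305): print(u,im[160:180,u].tolist())
E
```

```text
top p 0.86 tin 667.1 99.1 size 93.7 140.1 yaw 0.96
scene p 0.82 tin 670.3 96.5 size 91.3 137.2 yaw 0.07
183 [97, 96, 107, 96, 40, 150, 193, 187, 187, 183, 214, 192, 187, 185, 183, 185]
187 [116, 131, 101, 134, 58, 151, 191, 195, 188, 182, 213, 191, 186, 184, 187, 192]
191 [181, 148, 195, 174, 66, 143, 192, 192, 188, 182, 242, 255, 217, 255, 255, 217]
285 [[155, 223, 247], [160, 227, 249], [160, 231, 252], [169, 235, 254], [122, 183, 224], [255, 255, 255], [255, 255, 253], [254, 254, 252], [254, 254, 252], [255, 255, 255], [241, 237, 230], [255, 255, 255], [255, 254, 253], [254, 254, 252], [254, 254, 253], [254, 254, 253], [254, 254, 253], [254, 254, 252], [254, 254, 253], [255, 255, 254]]
295 [[152, 220, 247], [156, 222, 249], [168, 232, 254], [162, 238, 255], [111, 118, 124], [255, 255, 255], [255, 255, 255], [254, 254, 252], [254, 253, 251], [255, 254, 254], [255, 254, 253], [254, 254, 253], [254, 254, 253], [254, 254, 252], [254, 254, 253], [254, 254, 253], [254, 254, 253], [254, 253, 252], [254, 254, 252], [254, 254, 252]]
305 [[153, 221, 246], [158, 223, 250], [166, 233, 253], [153, 230, 253], [155, 213, 240], [255, 255, 255], [255, 255, 252], [254, 254, 252], [254, 253, 252], [255, 255, 254], [254, 254, 252], [254, 254, 253], [254, 254, 253], [254, 254, 253], [254, 254, 253], [254, 254, 253], [254, 254, 253], [254, 254, 252], [254, 254, 252], [254, 254, 252]]
```

```bash
python3 -c "
from plant import r
print(r.close_job())"
```

```text
the job is handed in; nothing more can be done
None
```

The tin's lid is shut and it stands square in the corner, hinge side against the shelf and one end against the rack. The job is handed in at about 32 s, but no verdict was returned.

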